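# Change the batch in the drying oven, latch it tight and switch on

## Robot

A 6-joint arm with a two-finger parallel gripper is mounted at the origin on the work surface. World frame = base frame: x ahead of the robot, y to its left, z up, the work surface at z = 0. Lengths are in m, angles in rad, forces in N, time in s.
With the tool pointing down it reaches from about 0.275 to 1 m from the base axis. Payload 8.4 kg.
Tool frame: the origin (TCP) lies at the very end of the fingers, on their centre line; the grasp point (between the pads) lies 19 mm behind it (hold_point_z is the distance from the TCP to the grasp point, in m); z points along the fingers, x is the direction in which the jaws open and shut, and the axes are right-handed (so a half turn about z gives the same grasp; the last joint's range is limited). The gripper opens to 85 mm and grips with 20 to 120 N. Pads are 22 mm wide; open, the fingers measure 114 mm over their backs; the gripper's body (76 mm by 85 mm) begins 54 mm behind the grasp point. The pads swing forward as they close: fully open they stand 13 mm farther back than shut.
Start: joints at [1.127, 0.353, 1.633, -0, 1.155, -0.002], TCP at [0.267, 0.565, 0.231] pointing down, gripper open.
Joint ranges: [-2.63, 2.63], [-0.92, 2.1], [0.06, 2.66], [-1.3, 4.44], [0, 2.69], [-3.02, 3.02]. Speed limits (rad/s): [2.22, 2.22, 2.79, 3.14, 3.14, 3.14].

## Interface

Orientations are given as a rotation vector (axis times angle).
In Python, from rig import * gives the robot as it stands. The module is installed in compiled form; this text tells all that it offers.
- The arm moves only by the tool arm_command, never from a script. Its argument "deltas" is a list of rows, each a list of 4 numbers: the shift along the world's x, y, z in mm, then the turn about the world's z in degrees. In form: [[x, y, z, spin], ...]. A call has 1 to 12 rows; each row shifts and turns the commanded pose from where the row before left it; what a row does not reach is not made up. A row lasts 1/12 s, in which the tool goes at most 41.7 mm and 7.16 degrees, less where a joint would pass 70% of its speed; a pose out of reach is approached as far as the arm can. A call with a gripper value outside its range is refused whole. "grip" is the gripper command: -1 is shut, 1 is fully open, values between are in proportion, set as the call begins (left out, the last holds). The fingers move at their own pace and stop on an object; "newtons" is the grip in N (left out, the last holds). Time passes only in rows, so rows that do not move let the fingers close. It gives the time, the measured TCP pose, the force and the opening at its end, in the units of the state.
- read_state(): the state, without advancing time (a new reading comes with each control period).
- snapshot(name): name is "scene" or "top" or "wrist"; returns a dict with "color" (400x640x3 uint8, red, green, blue), "fx", "fy", "cx", "cy" (pixels), "R" (3x3) and "t" (3): a world point X has camera coordinates R X + t; the wrist camera has in their place "tool_from_camera" (4x4, takes a point from camera to tool coordinates, whose origin is the TCP and whose axes are the tool frame's). Camera axes: x right, y down, z forward; pixel columns grow to the right and rows downward; lengths in m; the calibration is good to about 2 mm. A picture is of the moment at which its call begins: read the wrist's pose just before it. There is no depth.
- job_done(): hands the job in, once; it reports no verdict.
The state is a dict: "t": time; "joint_positions": joint angles; "qd": joint speeds; "effort": joint torques, N m; "eef_pos": TCP position; "tcp_rot": TCP orientation; "ft_force": force on the tool from outside, world axes, zero at the start; "ft_torque": the same for the moment, N m; "gripper_width": finger opening in m.
Only numpy, scipy, OpenCV 4.12 (cv2) and the standard library are available. Lean on these libraries where they do the work, as an engineer would, in place of code of your own. Each camera call takes 0.05 s, during which the arm holds its last target. There are 200 camera calls.

## Task

Change the batch in the drying oven: first flip the isolator's red toggle off (to the red-dot side), stand the dried terracotta figurines from the oven upright on the wooden board, and stand every dark clay figurine from the plaster slab upright on the oven floor. Then shut the hatch, turn its T-handle clockwise as far as it goes so that the hatch is drawn tight on its gasket, and flip the toggle back on (green-dot side). Leave the blue-glazed figure and everything else where it is.

Things in the scene. Friction and masses are not known exactly. Their poses are not given: they have to be found in the camera images.
- oven: green bench-top drying oven, fixed: open trough, 300 mm long (its x), 170 wide (y), walls 12 mm, inner space 276 x 146. Origin under its centre at table level, z up. Inner floor 20 mm above the table, rim 112, rubber gasket on the rim up to 120. The hatch hangs on its -y side (robot's right): hinge axis along x at y = -92, z = 122 mm.
- lid (a joint): hatch angle, rad. 0 = drawn fully tight; about 0.035 = lying by its weight on the gasket; 1.75 = open stop, just past upright, leaning out to the oven's -y. Starts open. It stays put near upright; pushed below 1.3 it falls shut by itself, damped, in 2 to 4 s. Green plate 300 (along x) x 173 mm, 18 thick; a tab 100 wide mid free edge carries the T-handle and ends 233 mm from the hinge axis.
- lid_push (a point): point on the hatch's outer face, 115 mm from its middle towards the oven's -x end (near the robot), 147 mm from the hinge axis: a clear place to push the hatch over with closed fingers. Its x lies along the hinge, its z is the outward normal (up when shut, about the oven's -y when open).
- latch (a joint): turn of the T-handle latch on the hatch, rad: 0 = open (bar along the oven's x), grows clockwise seen from above with the hatch shut, stop at 1.45. Starts below 0.15; hooks its keeper only when the hatch is down. From 0.5 to 1.2 it draws the hatch down about 8 mm against the gasket (up to 0.3 N m); beyond 1.2 it stays locked when let go.
- latch_grip (a point): centre of the T-handle's black bar, on the turning axis: 90 mm long (this point's x), 16 wide (y), 20 high. With the hatch shut its z points up and it is about 168 mm above the table, 29 mm above the hatch, 121 mm from the oven's centre line on the +y side, free all round.
- isolator: grey isolator box, fixed, 80 x 60 x 50 mm, origin under its centre, with a red toggle lever on top that swings in its x-z plane. Red dot: off side (-x, towards the robot); green dot: on side (+x).
- switch (a joint): toggle angle, rad: 0 = off, leaning 0.5 rad to the isolator's -x; 1.0 = on, leaning 0.5 rad to its +x. It starts on. Over-centre: past 0.5 it tips over by itself (about 1 N at the tip).
- switch_tip (a point): end of the red toggle, 78 mm from its pivot, which is 45 mm above the table over the isolator's centre; the red grip is the last 32 mm, 18 mm thick in x and 26 mm wide in y.
- slab: white plaster slab, fixed, 250 x 250 x 12 mm, origin under its centre; the clay figurines stand on it (top 12 mm above the table).
- figurine1: dark grey clay figurine (up to four alike, some may be absent), 80 mm tall, round: base disc 60 mm wide and 18 mm high, upright round torso 40 mm wide from 18 to 54 mm, round head and hat (38 mm wide at most) above. Origin under its base centre, z up. 160 g.
- figurine2: dark grey clay figurine (up to four alike, some may be absent), 80 mm tall, round: base disc 60 mm wide and 18 mm high, upright round torso 40 mm wide from 18 to 54 mm, round head and hat (38 mm wide at most) above. Origin under its base centre, z up. 160 g.
- figurine3: dark grey clay figurine (up to four alike, some may be absent), 80 mm tall, round: base disc 60 mm wide and 18 mm high, upright round torso 40 mm wide from 18 to 54 mm, round head and hat (38 mm wide at most) above. Origin under its base centre, z up. 160 g.
- figurine4: dark grey clay figurine (up to four alike, some may be absent), 80 mm tall, round: base disc 60 mm wide and 18 mm high, upright round torso 40 mm wide from 18 to 54 mm, round head and hat (38 mm wide at most) above. Origin under its base centre, z up. 160 g.
- board: light wooden ware board, fixed, 110 (its x) x 240 (its y) x 12 mm, origin under its centre; empty at the start, the dried figurines go here.
- dried1: dried terracotta-orange figurine (one or two, one may be absent), same shape and size as the dark clay ones (80 mm tall, 60 mm base disc 18 mm high, 40 mm torso from 18 to 54 mm), standing in the oven at the start. Origin under its base centre, z up. 130 g.
- dried2: dried terracotta-orange figurine (one or two, one may be absent), same shape and size as the dark clay ones (80 mm tall, 60 mm base disc 18 mm high, 40 mm torso from 18 to 54 mm), standing in the oven at the start. Origin under its base centre, z up. 130 g.
- glazed_figure: finished figurine of the same shape but glazed blue and white, 30 mm base radius, 80 mm tall, origin under its centre; a bystander, leave it
- pumice: dark blue-black pumice block, 90 x 70 x 50 mm, origin under its centre; bystander
- spray: clear bottle with pink cap, 56 mm wide, 160 mm tall, origin under its centre; bystander
- tin: steel tin, 72 mm wide, 90 mm tall, origin under its centre; bystander
- brush: brush 180 mm long lying on the table; bystander
- spatula: spatula 190 mm long lying on the table; bystander
- rib: wooden shaping rib, 110 x 50 x 12 mm, lying flat; bystander
Not all that is in view belongs to the job. What is shaped like the figurine2 but purple is not meant. What is shaped like the figurine3 but purple is not meant.

How it is judged:
On the way, in this order (a step that is already met when the one before it is completed fails the run):
1. the toggle is off (value of joint switch below 0.15 rad), for 0.1 s.
2. every dried figurine stands upright on the board and every dark clay one upright inside the oven (x of figurine1 in the frame of oven between -0.125 and 0.125 m and y of figurine1 in the frame of oven between -0.06 and 0.06 m and z of figurine1 in the frame of oven between 0.012 and 0.03 m and angle between each of figurine1, figurine2, figurine3, figurine4, dried1, dried2's own z axis and vertical below 0.2 rad and x of figurine2 in the frame of oven between -0.125 and 0.125 m and y of figurine2 in the frame of oven between -0.06 and 0.06 m and z of figurine2 in the frame of oven between 0.012 and 0.03 m and x of figurine3 in the frame of oven between -0.125 and 0.125 m and y of figurine3 in the frame of oven between -0.06 and 0.06 m and z of figurine3 in the frame of oven between 0.012 and 0.03 m and x of figurine4 in the frame of oven between -0.125 and 0.125 m and y of figurine4 in the frame of oven between -0.06 and 0.06 m and z of figurine4 in the frame of oven between 0.012 and 0.03 m and x of dried1 in the frame of board between -0.05 and 0.05 m and y of dried1 in the frame of board between -0.115 and 0.115 m and z of dried1 in the frame of board between 0.004 and 0.022 m and x of dried2 in the frame of board between -0.05 and 0.05 m and y of dried2 in the frame of board between -0.115 and 0.115 m and z of dried2 in the frame of board between 0.004 and 0.022 m), for 0.2 s.
3. the hatch is down on its gasket (value of joint lid below 0.06 rad), for 0.2 s.
4. the T-handle is turned and the hatch drawn tight (value of joint lid below 0.014 rad and value of joint latch above 1.2 rad), for 0.2 s.
5. the toggle is back on (value of joint switch above 0.85 rad), for 0.1 s.
At the end, for the whole second after the job is handed in: All dried figurines stand upright (0.2 rad) on the board (50 mm of its centre in x, 115 in y), all dark ones upright on the oven floor (125 mm of its centre in x, 60 in y), the hatch is below 0.014 rad, the latch beyond 1.2 rad and the toggle beyond 0.85 rad (all of step 2 and all of step 4 and value of joint switch above 0.85 rad); the robot touches nothing.
It fails at once if the glazed figure is moved more than 40 mm or knocked over (distance of glazed_figure from where it was at the start of the episode above 0.04 m or angle between glazed_figure's own z axis and vertical above 0.5 rad).
It fails at once if another bystander is moved more than 40 mm (distance of any of pumice, spray, tin, brush, spatula, rib from where it was at the start of the episode above 0.04 m).
Of dried1, dried2 only 1 to 2 are there at a start; the rules pass over those that are not, and their reading is None.
Of figurine1, figurine2, figurine3, figurine4 only 2 to 3 are there at a start; the rules pass over those that are not, and their reading is None.
At some moment in a run one of figurine1, figurine2, figurine3, figurine4 may be knocked a few centimetres aside while the robot is not near it.
It also fails if it takes over 208 s, if anything falls off the work surface, if the arm or the gripper's body presses on something with over 40 N, if the wrist force passes 120 N, or if a joint passes its speed limit or range.

## Working session

There is one attempt and no reset: what is moved stays moved. The work goes in short steps, Python scripts to look and compute and a tool call to move; the robot and the scene stay as the last step left them, time stands still between calls to the robot, and variables do not carry over. Pictures are saved under pics/ and viewed, about 12 in all and at most 16, crops included, and the job is handed in when it is done.

Besides the shell and the picture viewer there is one more tool, called as name([rows], argument=value, ...), one row to a line, values as JSON. arm_command: Moves the arm, as the interface text tells. Its arguments: {"type":"object","properties":{"deltas":{"type":"array"},"grip":{"type":"number"},"newtons":{"type":"number"}},"required":["deltas"]}

```bash
mkdir -p pics
cat > h.py <<'E'
from rig import *
import numpy as np, cv2
def snap(n,f=None):
    s=snapshot(n)
    if f: cv2.imwrite('pics/'+f,cv2.cvtColor(s['color'],cv2.COLOR_RGB2BGR))
    return s
def ray(s,u,v,z):
    d=np.array([(u-s['cx'])/s['fx'],(v-s['cy'])/s['fy'],1.])
    c=-s['R'].T@s['t']; d=s['R'].T@d
    return c+d*(z-c[2])/d[2]
def proj(s,X):
    p=s['R']@np.array(X)+s['t']; return p[0]/p[2]*s['fx']+s['cx'],p[1]/p[2]*s['fy']+s['cy']
E
python3 - <<'E'
from h import *
for n in('scene','top'):
    s=snap(n,n+'0.png'); print(n,s['fx'],s['cx'],s['cy'],-s['R'].T@s['t'],s['R'])
print(read_state())
E
```

```text
scene 503.85335967496945 323.5096803533893 197.77979512973127 [1.70626337 0.57636186 1.06386155] [[-0.42447789  0.90542071 -0.00564497]
 [ 0.54597147  0.25097795 -0.79932798]
 [-0.72231134 -0.34237904 -0.60086847]]
top 503.44037023443593 316.09336094105913 200.82024497461362 [0.38936489 0.01965305 1.55666903] [[ 1.27025891e-02 -9.99919241e-01 -3.95180721e-04]
 [-9.93241364e-01 -1.25721546e-02 -1.15384288e-01]
 [ 1.15370001e-01  1.85818904e-03 -9.93320849e-01]]
{'t': 0.1, 'joint_positions': array([ 1.12658297e+00,  3.53579632e-01,  1.63403580e+00,  2.08052613e-05,
        1.15518175e+00, -2.40297439e-03]), 'qd': array([-1.81340865e-03, -1.78807948e-03, -1.00226186e-03, -8.53650063e-04,
        2.61715220e-04,  6.84900178e-06]), 'effort': array([-1.21189038e-03, -6.06353116e+01, -3.42821324e+01, -2.00804411e-04,
        3.98071294e-03,  5.87985852e-06]), 'eef_pos': array([0.26705635, 0.56462147, 0.23064654]), 'tcp_rot': array([ 2.65368380e+00,  1.68036665e+00, -1.61656472e-03]), 'ft_force': array([-0.27323953,  0.52396135,  0.31839583]), 'ft_torque': array([ 0.00250682, -0.00206381,  0.01644349]), 'gripper_width': 0.0852443292650059}
```

View pics/top0.png

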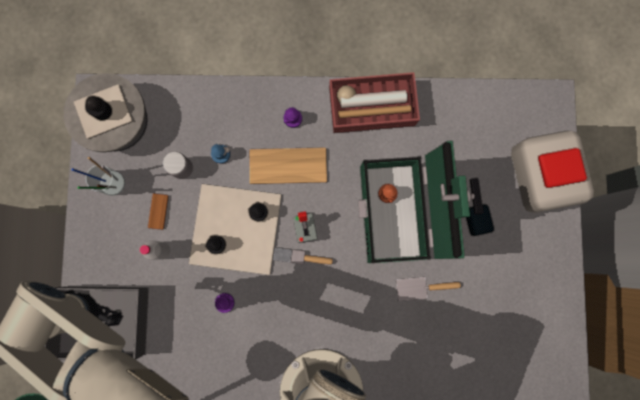

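View pics/scene0.png

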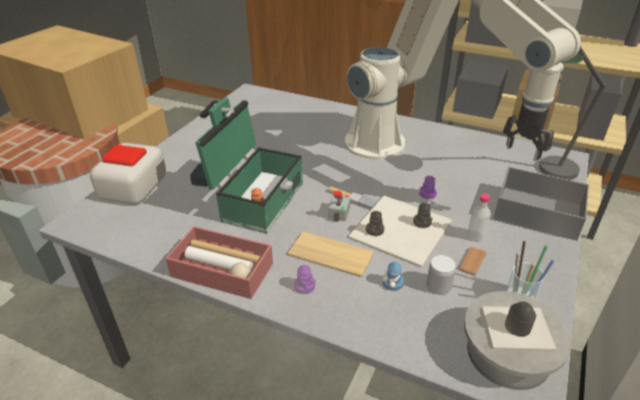

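The top view shows dark clay figurines on the slab at (259,211) and (216,244). There is a dark look-alike on the wheel at (97,107), not on the slab. Purple decoys are at (293,117) and (225,301), the blue glazed figure at (220,154), and a terracotta one in the oven at (388,193). The isolator is at (305,226), the board at (288,166) and the latch at (450,195). I choose the two on the slab and the one in the oven, and check them in a close crop.

Run:
```python
import cv2,numpy as np
t=cv2.imread('pics/top0.png');s=cv2.imread('pics/scene0.png')
r=lambda i,x,y,w,h:cv2.resize(i[y:y+h,x:x+w],(400,300),interpolation=cv2.INTER_CUBIC)
cv2.imwrite('pics/c0.png',np.vstack([np.hstack([r(t,185,170,160,120),r(t,345,140,160,120)]),np.hstack([r(s,310,160,160,120),r(s,190,100,140,105)])]))
```

```text
(no output)
```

View pics/c0.png

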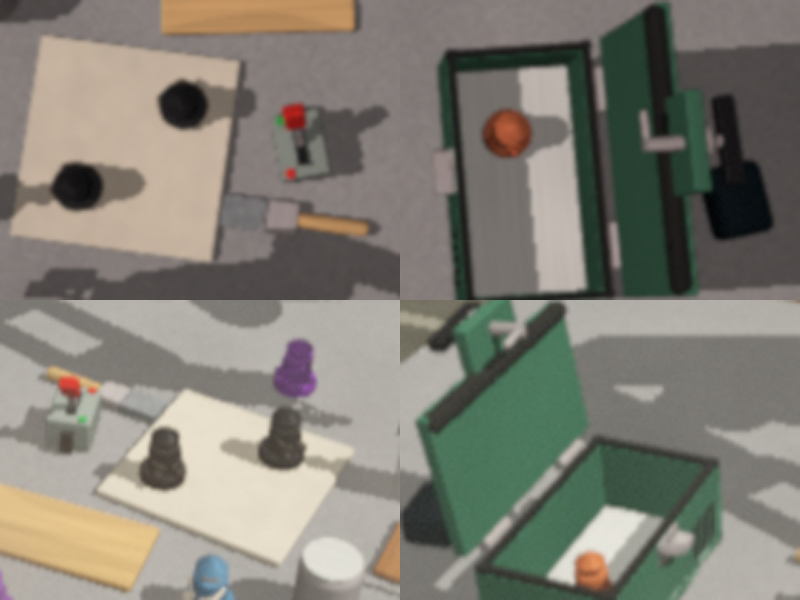

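Run:
```python
from h import *
s=snap('top');t=snap('scene')
w=snap('wrist','w0.png');print(w['tool_from_camera'].round(3),w['fx'])
im=s['color'].astype(int);hsv=cv2.cvtColor(s['color'],cv2.COLOR_RGB2HSV)
h,S,V=[hsv[...,i].astype(int) for i in range(3)]
def blobs(m,x0,y0,x1,y1,name,z):
    q=np.zeros(m.shape,np.uint8);q[y0:y1,x0:x1]=m[y0:y1,x0:x1]
    n,l,st,c=cv2.connectedComponentsWithStats(q)
    for i in range(1,n):
        if st[i,4]>12: print(name,c[i].round(1),st[i],ray(s,*c[i],z).round(4)[:2], cv2.minAreaRect(np.argwhere(l==i)[:,::-1].astype(np.float32)) if st[i,4]>300 else '')
blobs(V<45,190,180,285,275,'dark',.065)
blobs((S>140)&((h<12)|(h>170)),365,160,425,260,'dried',.07)
blobs((S>170)&((h<6)|(h>174)),290,200,325,245,'tog',.1)
blobs((S>60)&(h>8)&(h<30)&(V>110),240,140,335,190,'board',.012)
blobs((V>150)&(S<110),185,178,285,280,'slab',.012)
for p in[(363,162),(421,157),(368,262),(429,259)]:print(p,ray(s,*p,.12).round(4)[:2])
c=cv2.resize(cv2.cvtColor(s['color'],cv2.COLOR_RGB2BGR)[140:280,285:485],(800,560),interpolation=cv2.INTER_CUBIC);cv2.imwrite('pics/c1.png',c)
```

```text
[[ 1.     0.001  0.    -0.001]
 [-0.001  0.951  0.31  -0.079]
 [ 0.    -0.31   0.951 -0.143]
 [ 0.     0.     0.     1.   ]] 329.1677595773458
dark [258.1 211.5] [250 204  17  16 226] [0.5284 0.1947] 
dark [215.8 244.2] [207 236  18  17 242] [0.4299 0.317 ] 
dried [387.5 193. ] [379 185  18  17 243] [ 0.5881 -0.1898] 
tog [302.4 216.3] [299 212   8   9  57] [0.5129 0.0617] 
board [287.3 165.3] [ 249  147   78   37 2750] [0.6789 0.1135] ((287.35528564453125, 165.26287841796875), (35.492897033691406, 77.36451721191406), 88.85424041748047)
slab [234.1 228.7] [ 189  184   91   91 5453] [0.4794 0.2731] ((234.23001098632812, 228.88998413085938), (81.31726837158203, 82.3072280883789), 8.130102157592773)
(363, 162) [ 0.6712 -0.1122]
(421, 157) [ 0.6881 -0.2804]
(368, 262) [ 0.3836 -0.1269]
(429, 259) [ 0.3943 -0.2998]
```

View pics/c1.png

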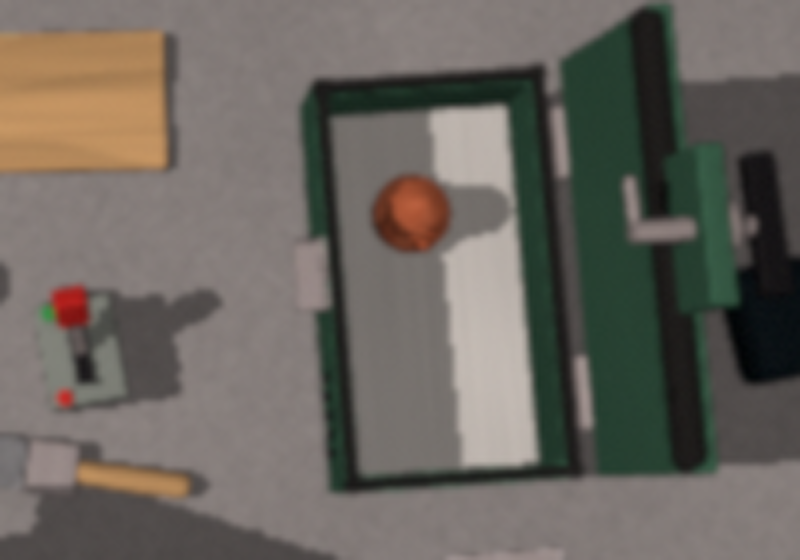

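Run:
```python
from h import *
s=snap('top')
f=lambda u,v,z:ray(s,285+u/4,140+v/4,z)[:2]
c=[f(*p,.12) for p in((315,82),(545,66),(580,475),(345,490))]
print(np.round(c,4),'ctr',np.mean(c,0));d=(c[0]-c[3]+c[1]-c[2]);print('yaw',np.degrees(np.arctan2(d[1],d[0])),[np.linalg.norm(c[i]-c[i-1]).round(3) for i in range(4)])
fl=[f(*p,.02) for p in((330,110),(508,103),(540,465),(360,475))];print('floor',np.mean(fl,0))
b=[f(*p,.05) for p in((38,302),(103,293),(127,398),(55,410))];print('iso',np.mean(b,0));print(np.round(b,4));d=(b[0]-b[3]+b[1]-b[2]);print(np.degrees(np.arctan2(d[1],d[0])))
print('keeper',f(310,272,.11), 'barends',f(757,152,.3),f(775,292,.3))
```

```text
[[ 0.6757 -0.1143]
 [ 0.6896 -0.2812]
 [ 0.395  -0.3026]
 [ 0.3823 -0.1361]] ctr [ 0.53564923 -0.20856874]
yaw 4.203076234882826 [np.float64(0.294), np.float64(0.167), np.float64(0.295), np.float64(0.167)]
floor [ 0.53762884 -0.21540558]
iso [0.48308368 0.05411364]
[[0.5192 0.0867]
 [0.5266 0.038 ]
 [0.4481 0.019 ]
 [0.4385 0.0726]]
11.757931441747559
keeper [ 0.53821278 -0.1119174 ] barends [ 0.59840319 -0.37671982] [ 0.50975978 -0.38590357]
```

arm_command([
  [20,-35,0,-5],
  [20,-35,0,-5],
  [20,-35,0,-5],
  [20,-35,0,-5],
  [20,-35,0,-5],
  [20,-35,0,-5],
  [20,-35,0,-5],
  [20,-35,0,-5],
  [20,-35,0,-5],
  [20,-35,0,-5],
  [20,-35,0,-5],
  [20,-35,0,-5],
], grip=-1)

```text
t: 1.3
eef_pos: [0.5079, 0.1431, 0.2315]
tcp_rot: [-3.139, -0.122, -0.001]
ft_force: [0.6, 0.9, 0.6]
gripper_width: 0.0002
```

arm_command([
  [25,-30,0,0],
  [24,-46,0,0],
  [0,0,0,0],
  [0,0,0,0],
  [0,0,0,0],
])

```text
t: 1.72
eef_pos: [0.5512, 0.0779, 0.2311]
tcp_rot: [-3.139, -0.127, 0.001]
ft_force: [-0.1, -0.2, -1.1]
gripper_width: -0.0
```

arm_command([
  [5,-8,-36,0],
  [0,0,-40,0],
  [0,0,-40,0],
  [0,0,-30,0],
  [0,0,0,0],
  [-15,-3,0,0],
  [-15,-3,0,0],
  [-15,-3,0,0],
  [-15,-3,0,0],
  [-15,-3,0,0],
  [-3,0,0,0],
  [0,0,0,0],
])

```text
t: 2.72
eef_pos: [0.4799, 0.0561, 0.0876]
tcp_rot: [-3.139, -0.131, -0.007]
ft_force: [1.8, -0.2, 1.5]
gripper_width: 0.0
```

arm_command([
  [0,0,0,0],
  [15,3,0,0],
  [20,4,10,0],
  [0,0,40,0],
  [0,0,40,0],
  [0,0,40,0],
  [0,0,0,0],
  [0,0,0,0],
], grip=1)

```text
t: 3.38
eef_pos: [0.5152, 0.0629, 0.2187]
tcp_rot: [-3.138, -0.13, -0.008]
ft_force: [-0.7, -0.3, -1.3]
gripper_width: 0.0854
```

Run:
```python
from h import *
w=read_state();print(w['eef_pos'],w['ft_force'])
s=snap('top','t1.png');t=snap('scene','s1.png')
hsv=cv2.cvtColor(t['color'],cv2.COLOR_RGB2HSV)
a=t['color'][160:260,300:460][...,::-1];b=s['color'][170:270,230:390][...,::-1]
cv2.imwrite('pics/c2.png',cv2.resize(np.hstack([a,b]),(800,250)))
```

```text
[0.51517145 0.06287218 0.21872897] [-0.67169056 -0.27482006 -1.31100154]
```

View pics/c2.png

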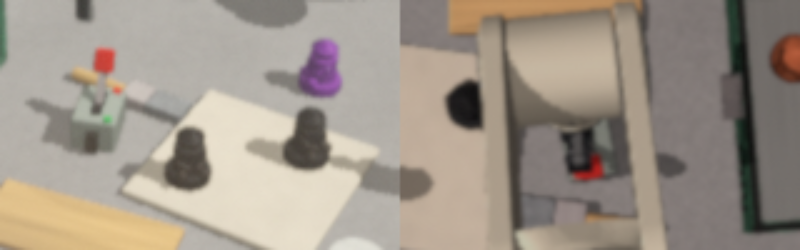

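arm_command([
  [11,-36,2,0],
  [11,-36,3,0],
  [11,-36,3,0],
  [11,-36,3,0],
  [11,-36,3,0],
  [11,-36,3,0],
  [7,-37,0,0],
  [0,0,0,0],
  [0,0,0,0],
  [0,0,0,0],
])

```text
t: 4.32
eef_pos: [0.5854, -0.1903, 0.2305]
tcp_rot: [-3.137, -0.127, 0.005]
ft_force: [0.0, 0.2, 0.9]
gripper_width: 0.0854
```

```bash
cat >> h.py <<'E'
from scipy.spatial.transform import Rotation as Ro
def wcam():
    st=read_state(); s=snapshot('wrist')
    T=np.eye(4);T[:3,:3]=Ro.from_rotvec(st['tcp_rot']).as_matrix();T[:3,3]=st['eef_pos']
    M=np.linalg.inv(T@s['tool_from_camera']);s['R']=M[:3,:3];s['t']=M[:3,3];return st,s
def big(m):
    n,l,st,c=cv2.connectedComponentsWithStats(m.astype(np.uint8))
    i=1+np.argmax(st[1:,4]);return l==i,c[i],st[i]
E
python3 - <<'E'
from h import *
t=snap('scene');print('toggle off exp',proj(t,(.446,.046,.103)),'on exp',proj(t,(.515,.061,.103)))
h=cv2.cvtColor(t['color'],cv2.COLOR_RGB2HSV);m=(h[...,1]>170)&((h[...,0]<6)|(h[...,0]>174));m[:160]=0;m[230:]=0;m[:,:320]=0;m[:,370:]=0;print('seen',big(m)[1:])
st,s=wcam();print(st['eef_pos'])
cv2.imwrite('pics/w1.png',s['color'][...,::-1])
h=cv2.cvtColor(s['color'],cv2.COLOR_RGB2HSV);m=(h[...,1]>120)&((h[...,0]<14)|(h[...,0]>172))
b,c,r=big(m);print(c,r,ray(s,*c,.07))
E
```

```text
toggle off exp (np.float64(341.67398514632254), np.float64(181.74166149946495)) on exp (np.float64(337.3898189666909), np.float64(194.12893366303337))
seen (array([341.43902439, 183.92682927]), array([339, 181,   6,   7,  41], dtype=int32))
[ 0.58555234 -0.18979406  0.23095452]
[322.08974359 174.80769231] [ 294  146   56   61 2496] [ 0.59304311 -0.18949421  0.07      ]
```

View pics/w1.png

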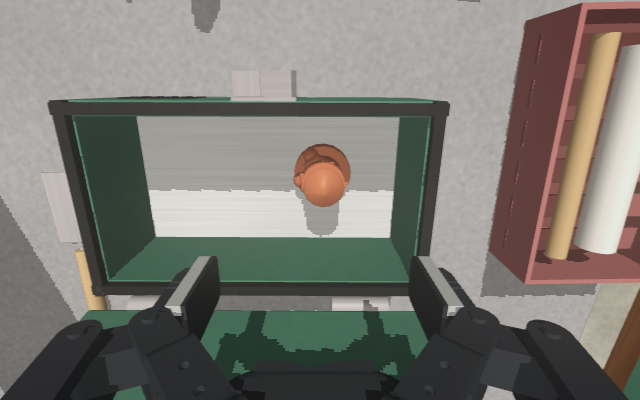

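Run:
```python
from h import *
st,s=wcam()
print('head',ray(s,323,185,.088),'base far edge',ray(s,322,144,.038)-[0,.03,0],'base l/r',ray(s,294,172,.038),ray(s,351,172,.038))
c=np.array([ray(s,*p,.12)[:2] for p in((50,102),(449,102),(437,297),(97,297))]);print(c,c.mean(0))
print('inner floor', [ray(s,*p,.02)[:2] for p in((137,114),(399,116),(391,237),(156,237))])
```

```text
head [ 0.59433455 -0.19421092  0.088     ] base far edge [ 0.59187375 -0.19529145  0.038     ] base l/r [ 0.56525268 -0.19708472  0.038     ] [ 0.62489659 -0.19206169  0.038     ]
[[ 0.38415188 -0.13790581]
 [ 0.68008339 -0.11309842]
 [ 0.70483853 -0.28109704]
 [ 0.39880217 -0.30712856]] [ 0.54196899 -0.20980746]
inner floor [array([ 0.39631741, -0.15304982]), array([ 0.67035673, -0.13211149]), array([ 0.68366354, -0.27079509]), array([ 0.40711468, -0.29419899])]
```

arm_command([
  [9,-4,-20,0],
  [0,0,-35,0],
  [0,0,-35,0],
  [0,0,-35,0],
  [0,0,-35,0],
  [0,0,-25,0],
  [0,0,-6,0],
  [0,0,0,0],
  [0,0,0,0],
])

```text
t: 5.22
eef_pos: [0.5962, -0.1945, 0.0423]
tcp_rot: [3.139, 0.13, 0.001]
ft_force: [0.5, -0.5, 0.5]
gripper_width: 0.0854
```

arm_command([
  [0,0,0,0],
  [0,0,0,0],
  [0,0,0,0],
  [0,0,0,0],
  [0,0,0,0],
  [0,0,0,0],
  [0,0,10,0],
], grip=-1, newtons=40)

```text
t: 5.8
eef_pos: [0.5946, -0.1947, 0.0508]
tcp_rot: [-3.138, -0.128, 0.003]
ft_force: [-0.6, 0.7, -2.3]
gripper_width: 0.0389
```

arm_command([
  [0,0,30,0],
  [0,0,40,0],
  [0,0,40,0],
  [0,0,40,0],
  [0,0,40,0],
  [9,36,0,0],
  [9,36,0,0],
  [9,36,0,0],
  [9,36,0,0],
  [9,36,0,0],
  [9,36,0,0],
  [9,36,0,0],
])

```text
t: 6.8
eef_pos: [0.6584, 0.0588, 0.2422]
tcp_rot: [-3.139, -0.128, -0.001]
ft_force: [-0.1, -0.1, -0.6]
gripper_width: 0.0393
```

arm_command([
  [12,36,0,0],
  [9,7,0,0],
  [0,0,-30,0],
  [0,0,-40,0],
  [0,0,-40,0],
  [0,0,-40,0],
  [0,0,-25,0],
  [0,0,0,0],
  [0,0,0,0],
])

```text
t: 7.55
eef_pos: [0.6787, 0.0996, 0.0657]
tcp_rot: [3.139, 0.128, -0.004]
ft_force: [0.3, 0.3, -0.5]
gripper_width: 0.0389
```

arm_command([
  [0,0,-15,0],
  [0,0,-10,0],
  [0,0,-4,0],
  [0,0,-2,0],
  [0,0,0,0],
  [0,0,0,0],
  [0,0,0,0],
])

```text
t: 8.13
eef_pos: [0.68, 0.1001, 0.0359]
tcp_rot: [-3.139, -0.128, -0.001]
ft_force: [0.2, 0.6, -1.8]
gripper_width: 0.0391
```

arm_command([
  [0,0,-2,0],
  [0,0,0,0],
  [0,0,0,0],
])

```text
t: 8.38
eef_pos: [0.6802, 0.1002, 0.0347]
tcp_rot: [-3.139, -0.128, -0.002]
ft_force: [-1.8, -0.4, 7.9]
gripper_width: 0.039
```

arm_command([
  [0,0,0,0],
  [0,0,0,0],
  [0,0,0,0],
  [0,0,0,0],
  [0,0,20,0],
  [0,0,40,0],
  [0,0,40,0],
  [0,0,40,0],
  [0,0,40,0],
  [0,0,0,0],
], grip=1)

```text
t: 9.22
eef_pos: [0.6838, 0.1007, 0.2226]
tcp_rot: [-3.138, -0.128, -0.02]
ft_force: [1.6, 0.9, 0.8]
gripper_width: 0.0854
```

arm_command([
  [-30,18,2,0],
  [-30,18,2,0],
  [-30,18,2,0],
  [-30,18,2,0],
  [-30,18,2,0],
  [0,0,0,0],
  [0,0,0,0],
  [0,0,0,0],
])

```text
t: 9.88
eef_pos: [0.53, 0.1902, 0.2234]
tcp_rot: [-3.139, -0.13, -0.002]
ft_force: [0.9, 0.5, 0.7]
gripper_width: 0.0856
```

Run:
```python
from h import *
st,s=wcam();print(st['eef_pos'])
cv2.imwrite('pics/w2.png',s['color'][...,::-1])
t=snap('scene');cv2.imwrite('pics/s2.png',t['color'][...,::-1])
```

```text
[0.5299647  0.1901746  0.22343873]
```

View pics/w2.png

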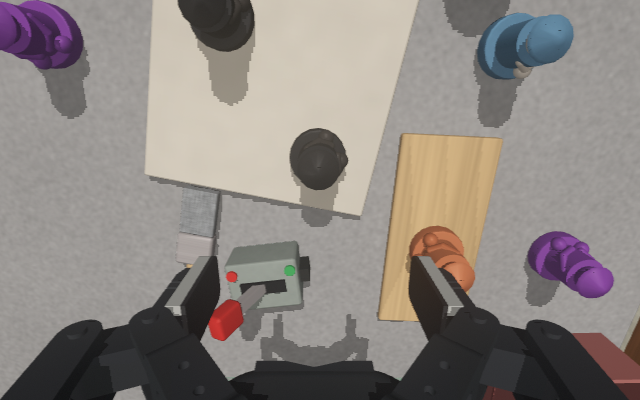

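The terracotta figure stands on the board at (440,255) and the toggle is on the red side. The target clay figure is at (320,158), with the second at (220,20).

Run:
```python
from h import *
st,s=wcam()
h=cv2.cvtColor(s['color'],cv2.COLOR_RGB2HSV);m=(h[...,2]<75);q=np.zeros_like(m);q[110:200,270:370]=m[110:200,270:370]
b,c,r=big(q);print(c,r)
print('head',ray(s,322,163,.08),'base',(ray(s,r[0],155,.03)+ray(s,r[0]+r[2],155,.03))/2, ray(s,318,r[1],.03)-[0,.03,0])
print('fig2 base edge', ray(s,222,51,.012)+[0,.03,0], 'board',ray(s,402,134,.012),ray(s,501,139,.012),ray(s,379,320,.012))
```

```text
[318.23024594 162.73260073] [ 291  132   57   58 1911]
head [0.53653376 0.20506423 0.08      ] base [0.53540742 0.20223365 0.03      ] [0.53184442 0.19554624 0.03      ]
fig2 base edge [0.43074633 0.32461912 0.012     ] board [0.62176545 0.22849414 0.012     ] [0.72843033 0.23191077 0.012     ] [ 0.63138048 -0.00981394  0.012     ]
```

arm_command([
  [5,9,-20,0],
  [0,0,-35,0],
  [0,0,-35,0],
  [0,0,-35,0],
  [0,0,-35,0],
  [0,0,-22,0],
  [0,0,-7,0],
  [0,0,0,0],
  [0,0,0,0],
  [0,0,0,0],
])

```text
t: 10.87
eef_pos: [0.536, 0.1993, 0.0358]
tcp_rot: [-3.138, -0.128, -0.004]
ft_force: [0.8, -0.3, 0.1]
gripper_width: 0.0855
```

arm_command([
  [0,0,0,0],
  [0,0,0,0],
  [0,0,0,0],
  [0,0,0,0],
  [0,0,0,0],
  [0,0,0,0],
  [0,0,10,0],
  [0,0,0,0],
  [0,0,0,0],
], grip=-1)

```text
t: 11.62
eef_pos: [0.535, 0.1992, 0.045]
tcp_rot: [-3.139, -0.129, -0.002]
ft_force: [0.3, -0.2, -1.6]
gripper_width: 0.0389
```

arm_command([
  [0,0,35,0],
  [0,0,40,0],
  [0,0,40,0],
  [0,0,40,0],
  [0,0,40,0],
  [6,-38,0,0],
  [6,-38,0,0],
  [6,-38,0,0],
  [6,-38,0,0],
  [6,-38,0,0],
  [6,-38,0,0],
  [6,-38,0,0],
])

```text
t: 12.62
eef_pos: [0.5762, -0.0688, 0.2391]
tcp_rot: [-3.139, -0.129, 0.0]
ft_force: [0.2, -0.5, -1.6]
gripper_width: 0.0385
```

arm_command([
  [6,-38,0,0],
  [6,-38,0,0],
  [6,-38,0,0],
  [4,-15,0,0],
  [0,0,0,0],
  [0,0,-35,0],
  [0,0,-35,0],
  [0,0,-35,0],
  [0,0,-30,0],
  [0,0,-20,0],
  [0,0,0,0],
  [0,0,0,0],
])

```text
t: 13.62
eef_pos: [0.5977, -0.1948, 0.0835]
tcp_rot: [-3.138, -0.129, 0.004]
ft_force: [0.5, -0.0, -1.6]
gripper_width: 0.0391
```

arm_command([
  [0,0,-20,0],
  [0,0,-12,0],
  [0,0,-4,0],
  [0,0,-3,0],
  [0,0,-1,0],
  [0,0,0,0],
  [0,0,0,0],
])

```text
t: 14.2
eef_pos: [0.599, -0.1961, 0.0451]
tcp_rot: [3.139, 0.128, 0.001]
ft_force: [-0.8, 0.2, -1.7]
gripper_width: 0.0389
```

arm_command([
  [0,0,0,0],
  [0,0,0,0],
  [0,0,0,0],
  [0,0,0,0],
  [0,0,20,0],
  [0,0,40,0],
  [0,0,40,0],
  [0,0,40,0],
  [0,0,40,0],
  [0,0,12,0],
  [0,0,0,0],
], grip=1)

```text
t: 15.12
eef_pos: [0.6008, -0.1967, 0.2412]
tcp_rot: [3.136, 0.128, 0.012]
ft_force: [-0.2, 0.1, 0.4]
gripper_width: 0.0856
```

arm_command([
  [-12,38,0,0],
  [-12,38,0,0],
  [-12,38,0,0],
  [-12,38,0,0],
  [-12,38,0,0],
  [-12,38,0,0],
  [-12,38,0,0],
  [-12,38,0,0],
  [-12,38,0,0],
  [-12,38,0,0],
  [-12,38,0,0],
  [-12,38,0,0],
])

```text
t: 16.12
eef_pos: [0.4529, 0.2614, 0.235]
tcp_rot: [3.138, 0.128, -0.002]
ft_force: [0.5, -0.1, 0.5]
gripper_width: 0.0854
```

arm_command([
  [-12,30,0,0],
  [-10,20,-4,0],
  [0,0,-4,0],
  [0,0,0,0],
  [0,0,0,0],
  [0,0,0,0],
  [0,0,0,0],
])

```text
t: 16.7
eef_pos: [0.433, 0.309, 0.2282]
tcp_rot: [3.139, 0.126, -0.0]
ft_force: [0.3, 0.5, -0.5]
gripper_width: 0.0853
```

Run:
```python
from h import *
st,s=wcam();print(st['eef_pos'])
cv2.imwrite('pics/w3.png',s['color'][...,::-1])
t=snap('top','t3.png')
```

```text
[0.43295653 0.30904945 0.22817135]
```

View pics/w3.png

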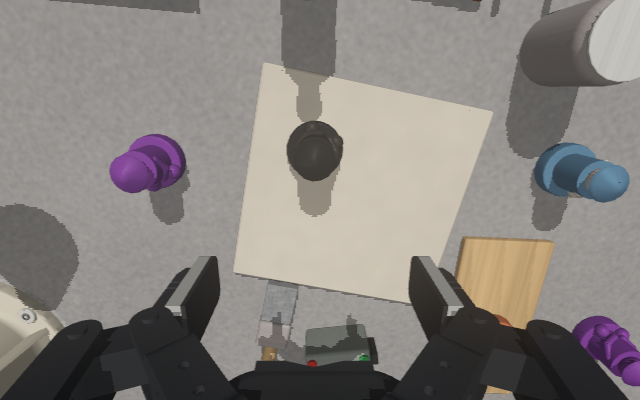

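Run:
```python
from h import *
st,s=wcam()
print('base',(ray(s,287,150,.03)+ray(s,343,150,.03))/2, ray(s,314,121,.03)-[0,.03,0],'head',ray(s,315,153,.08))
```

```text
base [0.43298993 0.3257349  0.03      ] [0.42953896 0.32522945 0.03      ] head [0.43228062 0.33211877 0.08      ]
```

arm_command([
  [-1,17,-20,0],
  [0,0,-35,0],
  [0,0,-35,0],
  [0,0,-35,0],
  [0,0,-35,0],
  [0,0,-25,0],
  [0,0,-7,0],
  [0,0,0,0],
  [0,0,0,0],
  [0,0,0,0],
])

```text
t: 17.68
eef_pos: [0.4327, 0.3278, 0.038]
tcp_rot: [-3.137, -0.128, -0.004]
ft_force: [-0.1, 0.2, -0.1]
gripper_width: 0.0851
```

arm_command([
  [0,0,0,0],
  [0,0,0,0],
  [0,0,0,0],
  [0,0,0,0],
  [0,0,0,0],
  [0,0,0,0],
  [0,0,10,0],
  [0,0,0,0],
  [0,0,0,0],
], grip=-1)

```text
t: 18.43
eef_pos: [0.4318, 0.3274, 0.047]
tcp_rot: [-3.138, -0.128, -0.002]
ft_force: [0.8, -0.7, -2.2]
gripper_width: 0.039
```

arm_command([
  [0,0,35,0],
  [0,0,40,0],
  [0,0,40,0],
  [0,0,40,0],
  [0,0,40,0],
  [3,-38,0,0],
  [3,-38,0,0],
  [3,-38,0,0],
  [3,-38,0,0],
  [3,-38,0,0],
  [3,-38,0,0],
  [4,-38,0,0],
])

```text
t: 19.43
eef_pos: [0.4528, 0.0593, 0.2412]
tcp_rot: [-3.139, -0.129, 0.0]
ft_force: [1.8, 0.4, -1.3]
gripper_width: 0.0388
```

arm_command([
  [4,-38,0,0],
  [4,-38,0,0],
  [4,-38,0,0],
  [4,-38,0,0],
  [4,-38,0,0],
  [4,-38,0,0],
  [2,-38,0,0],
  [0,0,0,0],
  [0,0,0,0],
  [0,0,0,0],
])

```text
t: 20.27
eef_pos: [0.479, -0.2048, 0.2408]
tcp_rot: [-3.138, -0.127, 0.002]
ft_force: [-0.2, 0.5, -1.6]
gripper_width: 0.039
```

arm_command([
  [0,0,-35,0],
  [0,0,-35,0],
  [0,0,-35,0],
  [0,0,-35,0],
  [0,0,-25,0],
  [0,0,-15,0],
  [0,0,-8,0],
  [0,0,-4,0],
  [0,0,-2,0],
  [0,0,0,0],
  [0,0,0,0],
  [0,0,0,0],
])

```text
t: 21.27
eef_pos: [0.4802, -0.2052, 0.0483]
tcp_rot: [3.138, 0.129, 0.003]
ft_force: [-0.5, 0.4, -1.1]
gripper_width: 0.0389
```

arm_command([
  [0,0,0,0],
  [0,0,0,0],
  [0,0,0,0],
  [0,0,0,0],
  [0,0,20,0],
  [0,0,40,0],
  [0,0,40,0],
  [0,0,40,0],
  [0,0,40,0],
  [0,20,10,0],
  [20,30,0,0],
  [0,0,0,0],
], grip=1)

```text
t: 22.27
eef_pos: [0.5021, -0.152, 0.2391]
tcp_rot: [-3.138, -0.13, -0.007]
ft_force: [0.5, -1.0, -0.6]
gripper_width: 0.0852
```

Run:
```python
from h import *
st,s=wcam();print(st['eef_pos'])
t=snap('top');u=snap('scene')
a=cv2.resize(s['color'],(480,300));b=cv2.resize(u['color'][80:300,180:480],(409,300));c=cv2.resize(t['color'][100:300,180:500],(480,300))
d=np.zeros((600,800,3),np.uint8);d[:300,:391]=a[:,:391];d[:300,391:]=b;d[300:,:480]=c
cv2.imwrite('pics/w4.png',d[...,::-1]);cv2.imwrite('pics/w4f.png',s['color'][...,::-1])
```

```text
[ 0.50214233 -0.15203874  0.2390997 ]
```

View pics/w4.png

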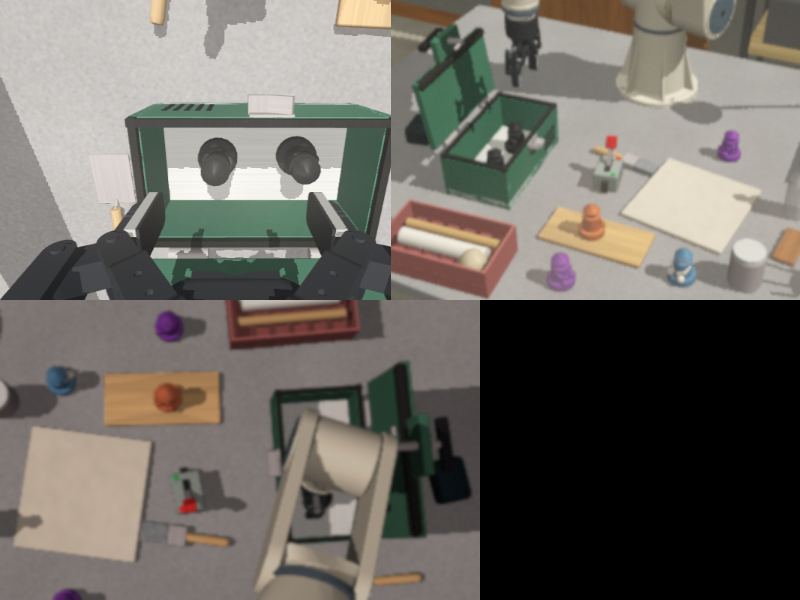

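arm_command([
  [-12,0,35,0],
  [-13,0,35,0],
  [-13,0,35,0],
  [-13,0,30,0],
  [-13,0,0,0],
  [0,-38,0,0],
  [0,-38,0,0],
  [0,-38,0,0],
  [0,-38,0,0],
  [0,-38,0,0],
  [0,-38,0,0],
  [0,-20,0,0],
], grip=-1)

```text
t: 23.42
eef_pos: [0.4338, -0.4072, 0.3707]
tcp_rot: [3.139, 0.124, -0.003]
ft_force: [0.5, 0.4, 0.4]
gripper_width: 0.0001
```

arm_command([
  [0,0,-30,0],
  [0,0,-35,0],
  [0,0,-35,0],
  [0,0,-25,0],
  [0,0,0,0],
  [0,0,0,0],
  [0,0,0,0],
])

```text
t: 24.0
eef_pos: [0.4357, -0.4038, 0.2485]
tcp_rot: [3.138, 0.128, 0.001]
ft_force: [-0.1, -0.1, 0.4]
gripper_width: -0.0001
```

arm_command([
  [0,10,0,0],
  [0,10,0,0],
  [0,10,0,0],
  [0,10,0,0],
  [0,10,0,0],
  [0,10,0,0],
  [0,10,0,0],
  [0,10,0,0],
  [0,10,0,0],
  [0,10,0,0],
  [0,0,0,0],
])

```text
t: 24.92
eef_pos: [0.4352, -0.3006, 0.2469]
tcp_rot: [-3.137, -0.129, 0.001]
ft_force: [0.0, -0.3, -0.3]
gripper_width: 0.0002
```

arm_command([
  [0,10,0,0],
  [0,10,0,0],
  [0,0,0,0],
  [0,0,0,0],
  [0,0,0,0],
  [0,0,0,0],
  [0,0,0,0],
  [0,0,0,0],
  [0,0,0,0],
  [0,0,0,0],
  [0,0,0,0],
  [0,0,0,0],
])

```text
t: 25.92
eef_pos: [0.4355, -0.283, 0.2473]
tcp_rot: [-3.139, -0.128, -0.0]
ft_force: [0.2, 0.1, -1.2]
gripper_width: -0.0001
```

arm_command([
  [0,0,30,0],
  [0,0,30,0],
  [0,0,0,0],
  [0,0,0,0],
  [0,0,0,0],
  [0,0,0,0],
  [0,0,0,0],
  [0,0,0,0],
  [0,0,0,0],
  [0,0,0,0],
  [0,0,0,0],
  [0,0,0,0],
])

```text
t: 26.92
eef_pos: [0.4355, -0.283, 0.3072]
tcp_rot: [-3.139, -0.128, 0.0]
ft_force: [0.2, 0.4, -0.6]
gripper_width: 0.0
```

arm_command([
  [0,0,0,0],
  [0,0,0,0],
  [0,0,0,0],
  [0,0,0,0],
  [0,0,0,0],
  [0,0,0,0],
  [0,0,0,0],
  [0,0,0,0],
  [0,0,0,0],
  [0,0,0,0],
  [0,0,0,0],
  [0,0,0,0],
])

```text
t: 27.92
eef_pos: [0.4355, -0.283, 0.3073]
tcp_rot: [3.139, 0.128, 0.0]
ft_force: [0.0, 0.7, 0.2]
gripper_width: 0.0002
```

Run:
```python
from h import *
st,s=wcam();print(st['eef_pos'])
cv2.imwrite('pics/w5f.png',s['color'][...,::-1])
u=snap('scene');t=snap('top')
a=cv2.resize(s['color'],(480,300));b=cv2.resize(u['color'][80:300,180:480],(409,300));c=cv2.resize(t['color'][100:300,180:500],(480,300))
d=np.zeros((600,800,3),np.uint8);d[:300,:391]=a[:,:391];d[:300,391:]=b;d[300:,:480]=c
cv2.imwrite('pics/w5.png',d[...,::-1])
```

```text
[ 0.43549584 -0.28296128  0.30729439]
```

View pics/w5.png

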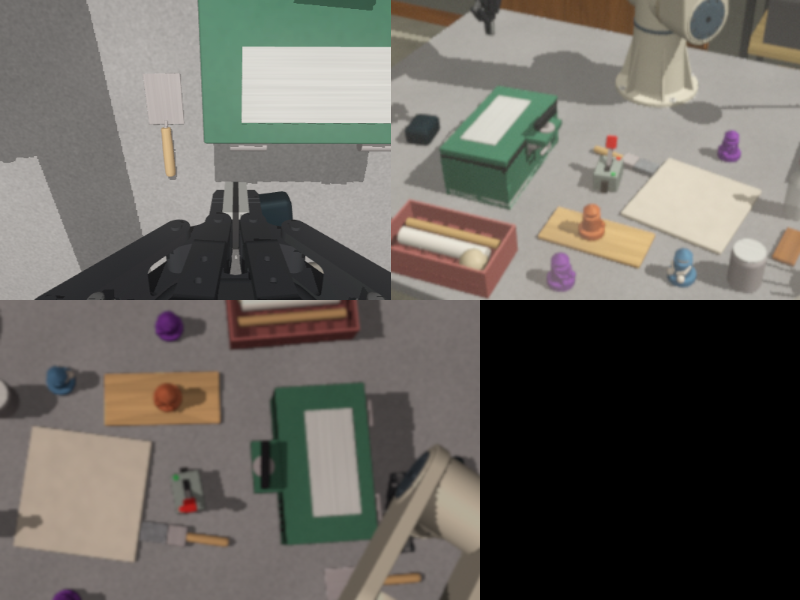

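Run:
```python
from h import *
t=snap('top');g=t['color'].max(2)
q=np.zeros(g.shape,bool);q[190:232,346:371]=(g[190:232,346:371]<32)
b,c,r=big(q);print(c,r,ray(t,*c,.178));P=np.argwhere(b)[:,::-1].astype(np.float32);print(cv2.minAreaRect(P))
vx,vy,_,_=cv2.fitLine(P,cv2.DIST_L2,0,.01,.01).ravel();a=ray(t,*c,.178);e=ray(t,c[0]+20*vx,c[1]+20*vy,.178);print(np.degrees(np.arctan2(*(e-a)[[1,0]])))
```

```text
[356.81021898 209.32846715] [355 195   5  30 137] [ 0.52734417 -0.09008744  0.178     ]
((357.0, 209.5), (29.0, 4.0), 90.0)
-0.09180444786697256
```

arm_command([
  [8,16,-4,7],
  [8,16,-4,7],
  [8,16,-4,7],
  [8,16,-4,7],
  [8,16,-4,7],
  [8,16,-4,7],
  [8,16,-4,7],
  [8,16,-4,7],
  [8,16,-4,7],
  [8,16,-4,7],
  [7,16,-4,7],
  [6,17,-4,7],
], grip=1)

```text
t: 29.12
eef_pos: [0.529, -0.0892, 0.2591]
tcp_rot: [2.24, 2.202, 0.0]
ft_force: [0.4, 0.4, -1.1]
gripper_width: 0.0856
```

arm_command([
  [0,0,0,2],
  [0,0,0,0],
  [0,0,0,0],
  [0,0,0,0],
  [0,0,0,0],
])

```text
t: 29.53
eef_pos: [0.5284, -0.0904, 0.2594]
tcp_rot: [2.21, 2.233, 0.0]
ft_force: [-0.5, 0.3, -0.0]
gripper_width: 0.0853
```

Run:
```python
from h import *
st,s=wcam();print(st['eef_pos'],np.degrees(2*np.arctan2(st['tcp_rot'][1],st['tcp_rot'][0])),st['joint_positions'])
cv2.imwrite('pics/w6.png',s['color'][...,::-1])
```

```text
[ 0.52844244 -0.09041555  0.25944968] 90.5848006240756 [-1.72194464e-01  1.87034880e-01  1.79227019e+00 -1.03529245e-04
  1.16200755e+00 -1.75315635e+00]
```

View pics/w6.png

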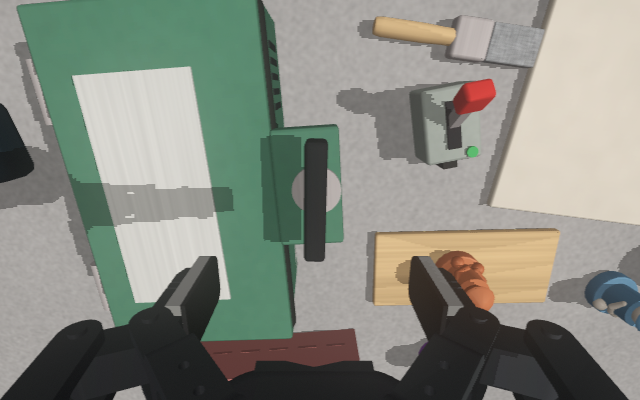

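Run:
```python
from h import *
st,s=wcam()
a=ray(s,317,140,.178);b=ray(s,315,259,.178);print(a,b,(a+b)/2,np.degrees(np.arctan2(*(b-a)[[1,0]])))
c=[ray(s,*p,.139) for p in((20,8),(260,0),(298,337))];print(c)
```

```text
[ 0.48308109 -0.08953323  0.178     ] [ 0.5739128  -0.08977986  0.178     ] [ 0.52849694 -0.08965655  0.178     ] -0.1555751211266709
[array([ 0.39787111, -0.30122987,  0.139     ]), array([ 0.39097422, -0.13067629,  0.139     ]), array([ 0.68157917, -0.10497984,  0.139     ])]
```

arm_command([
  [0,1,-30,0],
  [0,0,-35,0],
  [0,0,-25,0],
  [0,0,-14,0],
  [0,0,-3,0],
  [0,0,0,0],
  [0,0,0,0],
])

```text
t: 30.22
eef_pos: [0.5291, -0.0892, 0.1532]
tcp_rot: [2.208, 2.234, 0.001]
ft_force: [0.3, 1.4, 0.2]
gripper_width: 0.0855
```

arm_command([
  [0,0,0,0],
  [0,0,0,0],
  [0,0,0,0],
  [0,0,0,0],
  [0,0,0,0],
  [0,0,0,0],
  [0,0,0,0],
  [0,0,0,0],
], grip=-1, newtons=70)

```text
t: 30.88
eef_pos: [0.5286, -0.0892, 0.1522]
tcp_rot: [2.208, 2.234, -0.0]
ft_force: [1.6, -4.3, -1.8]
gripper_width: 0.0155
```

arm_command([
  [0,0,0,-4],
  [0,0,0,-4],
  [0,0,0,-4],
  [0,0,0,-4],
  [0,0,0,-4],
  [0,0,0,-4],
  [0,0,0,0],
])

```text
t: 31.47
eef_pos: [0.5285, -0.0894, 0.1521]
tcp_rot: [2.628, 1.721, -0.001]
ft_force: [0.5, -4.6, -2.2]
gripper_width: 0.0152
```

arm_command([
  [0,0,-1,-4],
  [0,0,0,-4],
  [0,0,-1,-4],
  [0,0,-1,-4],
  [0,0,-1,-4],
  [0,0,0,-4],
  [0,0,-1,-4],
  [0,0,0,0],
])

```text
t: 32.13
eef_pos: [0.5282, -0.0888, 0.1476]
tcp_rot: [-2.966, -1.034, 0.001]
ft_force: [-2.4, -0.2, 4.9]
gripper_width: 0.0154
```

arm_command([
  [0,0,-1,-4],
  [0,0,-1,-4],
  [0,0,-1,-4],
  [0,0,0,-4],
  [0,0,0,-4],
  [0,0,0,-4],
  [0,0,0,-3],
  [0,0,0,0],
  [0,0,0,0],
])

```text
t: 32.88
eef_pos: [0.528, -0.0885, 0.1455]
tcp_rot: [-3.125, -0.32, 0.002]
ft_force: [-5.5, 2.0, 16.8]
gripper_width: 0.0151
```

Run:
```python
from h import *
st=read_state();print(st['eef_pos'],np.degrees(2*np.arctan2(st['tcp_rot'][1],st['tcp_rot'][0])),st['ft_torque'],st['ft_force'])
```

```text
[ 0.52799526 -0.08853713  0.14554738] -348.3122405314392 [0.0908448  1.49095704 0.04950586] [-5.536581    1.98796737 16.78126438]
```

arm_command([
  [0,0,0,-2],
  [0,0,0,-2],
  [0,0,0,0],
  [0,0,0,0],
])

```text
t: 33.22
eef_pos: [0.5281, -0.0884, 0.1455]
tcp_rot: [3.134, 0.216, -0.001]
ft_force: [-5.8, 4.1, 14.6]
gripper_width: 0.0151
```

Run:
```python
from h import *
st=read_state();print(st['eef_pos'],np.degrees(2*np.arctan2(st['tcp_rot'][1],st['tcp_rot'][0])),st['ft_torque'],st['ft_force'])
```

```text
[ 0.52813102 -0.08840315  0.14545711] 7.886525128112418 [0.65558471 1.03043173 1.84495668] [-5.84804216  4.14730423 14.60970468]
```

arm_command([
  [0,0,0,0],
  [0,0,0,0],
  [0,0,0,0],
  [0,0,0,0],
  [0,0,15,0],
  [0,0,35,0],
  [0,0,40,0],
  [-30,20,0,0],
  [-30,20,0,0],
  [-30,20,0,0],
  [0,0,0,0],
  [0,0,0,0],
], grip=1)

```text
t: 34.22
eef_pos: [0.4373, -0.0282, 0.2344]
tcp_rot: [-3.134, -0.212, -0.0]
ft_force: [-0.9, 0.3, -0.6]
gripper_width: 0.0855
```

Run:
```python
from h import *
st,s=wcam();print(st['eef_pos'])
u=snap('scene');t=snap('top')
a=cv2.resize(s['color'],(480,300));b=cv2.resize(u['color'][80:230,200:405],(409,300));c=cv2.resize(t['color'][100:300,180:500],(480,300))
d=np.zeros((600,800,3),np.uint8);d[:300,:391]=a[:,89:];d[:300,391:]=b;d[300:,:480]=c
cv2.imwrite('pics/w7.png',d[...,::-1])
```

```text
[ 0.4372573  -0.02824097  0.23440921]
```

View pics/w7.png

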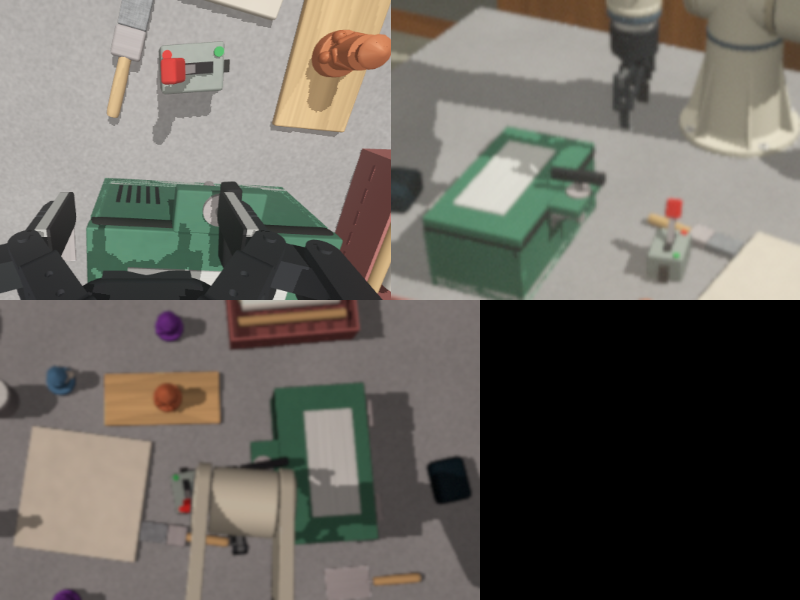

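arm_command([
  [-14,34,0,0],
  [-14,33,0,0],
  [0,0,0,0],
  [0,0,0,0],
  [0,0,-40,0],
  [0,0,-40,0],
  [0,0,-40,0],
  [0,0,-27,0],
  [0,0,0,0],
  [0,0,0,0],
], grip=-1)

```text
t: 35.2
eef_pos: [0.4103, 0.0372, 0.0865]
tcp_rot: [3.134, 0.209, -0.005]
ft_force: [0.2, 0.8, 0.6]
gripper_width: 0.0002
```

arm_command([
  [15,3,0,0],
  [15,3,0,0],
  [15,3,0,0],
  [15,3,0,0],
  [14,3,0,0],
  [5,1,0,0],
  [0,0,0,0],
  [0,0,0,0],
  [0,0,0,0],
])

```text
t: 35.95
eef_pos: [0.4905, 0.0538, 0.0887]
tcp_rot: [-3.135, -0.21, -0.004]
ft_force: [0.8, 0.3, 0.7]
gripper_width: 0.0002
```

arm_command([
  [-15,-3,0,0],
  [-20,-4,10,0],
  [0,0,40,0],
  [0,0,40,0],
  [-20,0,40,0],
  [-30,0,20,0],
  [0,0,0,0],
  [0,0,0,0],
  [0,0,0,0],
])

```text
t: 36.7
eef_pos: [0.4062, 0.047, 0.2348]
tcp_rot: [-3.134, -0.211, -0.003]
ft_force: [1.0, -0.1, 0.6]
gripper_width: -0.0002
```

Run:
```python
from h import *
st,s=wcam();print(st['eef_pos'],st['ft_force'])
u=snap('scene');t=snap('top')
h=cv2.cvtColor(u['color'],cv2.COLOR_RGB2HSV);m=(h[...,1]>170)&((h[...,0]<6)|(h[...,0]>174));m[:160]=0;m[230:]=0;m[:,:320]=0;m[:,370:]=0;print('seen',big(m)[1],'exp on 337.4 194.1')
a=cv2.resize(s['color'],(480,300));b=cv2.resize(u['color'][80:230,200:405],(409,300));c=cv2.resize(t['color'][100:300,180:500],(480,300))
d=np.zeros((600,800,3),np.uint8);d[:300,:391]=a[:,89:];d[:300,391:]=b;d[300:,:480]=c
cv2.imwrite('pics/w8.png',d[...,::-1])
```

```text
[0.40623895 0.04699794 0.23481135] [ 0.99620495 -0.14229645  0.63268511]
seen [337.13043478 192.86956522] exp on 337.4 194.1
```

View pics/w8.png

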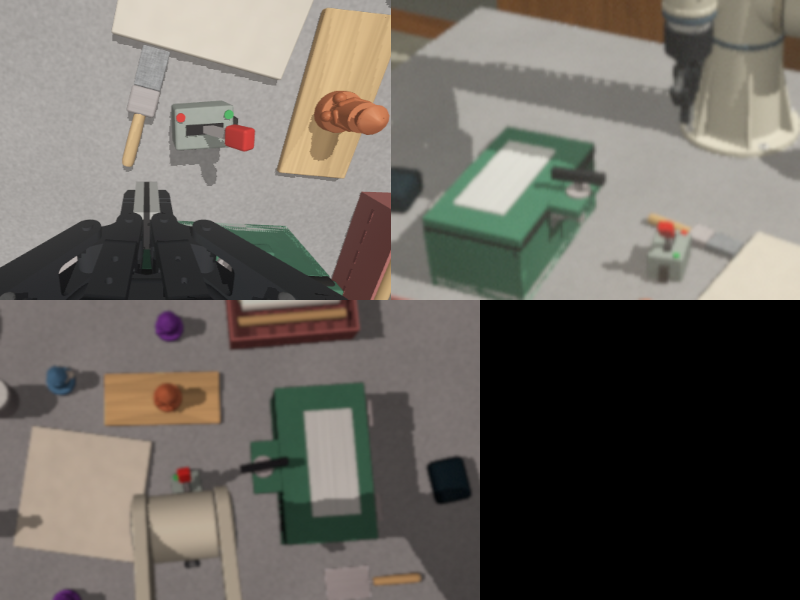

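```bash
python3 -c "
from rig import *
print(job_done())"
```

```text
the job is handed in; nothing more can be done
None
```

I finished the whole batch change and handed the job in at about 37 s of the 208 s allowed; `job_done` gave no verdict.

**What I did, in order:**
1. Flipped the toggle off.
2. Stood the one dried figurine from the oven on the board.
3. Stood both dark clay figurines from the slab on the oven floor.
4. Pushed the hatch shut.
5. Turned the T-handle clockwise to its stop.
6. Flipped the toggle back on.

**What the last checks showed:**
- **Figurines:** the dried one stands upright on the board and the slab is empty. Both dark ones stood upright inside the oven in the last picture before the hatch closed; I could not see them after that.
- **Latch:** the torque about the handle's axis rose to 1.8 N m at the end, so it was on its stop. In the last picture the bar lies crosswise at about the angle expected there.
- **Hatch:** it looks shut. The tool followed the bar down about 7 mm as it turned. I could not read the hatch angle itself, so "drawn tight" rests on the latch being at its stop.
- **Toggle:** it was seen at pixel (337.1, 192.9), against (337.4, 194.1) expected for on.
- **Bystanders and robot:** the bystanders in view show no movement, and the robot ended clear of everything.

No check failed. The dark figure on the wheel at the table's far corner was left where it was, because it was not on the slab. I never saw a clay figurine knocked aside during the run.

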